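Feed one spacer and push it onto the blue mark

TASK

Press the red plunger of the spacer feeder all the way down once, so that a single white spacer slides out in front, and let the plunger spring back up. Then push that spacer along the bench with the fingertips until it lies wholly inside the round blue mark. Do not lift or tip the spacer, leave the other spacers in the feeder, and leave everything else where it is.

Things in the scene. Friction and masses are not known exactly. Their poses are not given: they have to be found in the camera images.
- feeder: fixed feeder: magazine 42 mm square, 52 mm high (aluminium, clear front), behind it a blue housing x +25 to +105 mm, 54 mm wide, 40 mm high, with the plunger at x +60; grey feet 5 mm high reach y +-40 mm, x -19 to +103. Origin on the bench under the magazine's axis, z up, exit towards -x, front face at x -21 mm. The spacers stand in it on the bench top
- feeder_exit (a point): point on the bench, 61 mm from the magazine's axis, where the ejected spacer comes to lie after a full press (some mm further if fast). A flat shuttle driven by the plunger (2.6 mm per mm) pushes the lowest spacer out flat along the bench through a 12.5 mm slot; when the plunger rises it goes back, the next spacer drops, and a second press would eject that one
- plunger (a joint): travel of the feeder's plunger: 0 up (at rest), grows as it is pressed, 0.024 m at the bottom stop. Spring return; the press takes about 4 N at the top and 8 to 12 N near the bottom, more if fast
- plunger_top (a point): centre of the top of the red plunger's head, a mushroom head 38 mm across and 12 mm thick, 82 mm above the bench when up; pressed straight down
- spacer1: white round spacer, 32 mm across, 10 mm thick, about 20 g, with a dark centre; origin at its centre, z along its axis. The lowest in the magazine, which the press pushes out
- spacer2: white round spacer, 32 mm across, 10 mm thick, about 20 g, with a dark centre; origin at its centre, z along its axis. The second from below in the magazine; stays in the feeder
- spacer3: white round spacer, 32 mm across, 10 mm thick, about 20 g, with a dark centre; origin at its centre, z along its axis. The third from below; stays in the feeder
- spacer4: white round spacer, 32 mm across, 10 mm thick, about 20 g, with a dark centre; origin at its centre, z along its axis. The top one; stays in the feeder
- blue_mark: round blue mark with a thin white ring near its rim, 62 mm across, flat on the bench (under 1 mm, nothing to push over); origin at its centre. To the left or the right in front of the feeder
- yellow_mark: the same mark in yellow, on the other side; not used
- tape_roll: roll of tan paper tape lying flat, 54 mm across, 18 mm high; loose, to be left alone; origin under its middle
- big_capacitor: dark standing capacitor, 22 mm across, 32 mm high; loose, to be left alone; origin under its middle
- relay_board: small green circuit board with relays, 50x70x17 mm, lying flat; loose, to be left alone; origin under its middle
- red_marker: red marker pen lying flat, 131 mm long, 13 mm thick, along its y; loose, to be left alone; origin under its middle
- driver_black: screwdriver with black and yellow handle lying flat, 154 mm long, 18 mm thick, along its x; loose, to be left alone; origin under its middle
Mind the look-alikes: they are no part of the job. What is shaped like the spacer4 but green or orange is not meant.

How it is judged (in metres and radians):
On the way, in this order (a step that is already met when the one before it is completed fails the run):
1. the plunger is pressed right down (over 20 of its 24 mm) and the lowest spacer is out in front (value of joint plunger above 0.02 m and x of spacer1 in the frame of feeder below -0.045 m), for 0.05 s.
2. the plunger is back up (within 3 mm), the other spacers still in the magazine (value of joint plunger below 0.003 m and horizontal distance between each of spacer2, spacer3, spacer4 and feeder below 0.012 m), for 0.2 s.
At the end, for the whole second after the job is handed in: the ejected spacer lies flat and still on the bench with its centre within 15 mm of the blue mark's centre (wholly inside it), the plunger is up (within 3 mm) and the other three spacers are in the magazine (within 12 mm of its axis) (all of step 2 and horizontal distance between spacer1 and blue_mark below 0.015 m and height (world z) of spacer1 below 0.009 m and angle between spacer1's own z axis and vertical below 0.15 rad and linear speed of spacer1 below 0.02 m/s); the robot touches nothing.
It fails at once if the ejected spacer is lifted (more than 8 mm off the bench) or tipped (more than 0.5 rad) (height (world z) of spacer1 above 0.013 m or angle between spacer1's own z axis and vertical above 0.5 rad).
It fails at once if a second spacer is pushed out of the feeder (x of spacer2 in the frame of feeder below -0.025 m).
It fails at once if a spacer in the magazine is lifted out (height (world z) of any of spacer2, spacer3, spacer4 above 0.06 m).
It fails at once if another thing on the bench is moved more than 20 mm (distance of any of tape_roll, big_capacitor, relay_board, red_marker, driver_black from where it was at the start of the episode above 0.02 m).
It also fails if it takes over 48 s, if anything falls off the work surface, if the arm or the gripper's body presses on something with over 40 N, if the wrist force passes 120 N, or if a joint passes its speed limit or range.

ROBOT

A 6-joint arm with a two-finger parallel gripper is mounted at the origin on a cart in front of the work surface, level with it; the furniture and walls round the work are solid. World frame = base frame: x ahead of the robot, y to its left, z up, the work surface at z = 0. Lengths are in mm, angles in rad, forces in N, time in s.
With the tool pointing down it reaches from about 300 to 775 mm from the base axis. Payload 14.6 kg.
Tool frame: the origin (TCP) lies at the very end of the fingers, on their centre line; the grasp point (between the pads) lies 19 mm behind it; z points along the fingers, y is the line along which they close (so a half turn about z gives the same grasp; the last joint's range is limited). The gripper opens to 94 mm and grips with 3 to 60 N. Pads are 16 mm wide; open, the fingers measure 119 mm over their backs; the gripper's body (75 mm by 177 mm) begins 78 mm behind the grasp point.
Start: joints at [-1.205, 0.3, 1.521, -0, 1.321, -0.067], TCP at [230.67, -499.28, 205.446] pointing down, gripper open.
Joint ranges: [-3.03, 3.03], [-0.79, 2.21], [0.23, 2.52], [-1.04, 4.18], [0, 3.07], [-2.55, 2.55]. Speed limits (rad/s): [2.22, 2.22, 2.57, 3.14, 3.14, 3.14].

INTERFACE

Orientations are given as [roll, pitch, yaw] about the fixed x, y, z axes, in that order (R = Rz(yaw) Ry(pitch) Rx(roll)).
In Python, from cell import manip gives the robot as it stands.
- The arm moves only by the tool servo_tool, never from a script. Its argument "motion" is a list that holds one entry, the list of rows, each a list of 7 numbers: the shift along the world's x, y, z as a fraction of full scale, then the turn, a rotation vector about the world's x, y, z as a fraction of full scale, then the closure, from 0 (fully open) to 1 (shut). In form: [[[x, y, z, rx, ry, rz, gripper], ...]]. A call has 1 to 10 rows; each row is the pose to reach, as a shift and turn from the pose commanded when the call began, turning the shorter way round; what a row does not reach only later rows make up. Full scale, the value 1, is 0.5 m for a shift and pi rad for a turn. A row lasts 1/10 s, in which the tool goes at most 50 mm and 8.59 degrees, less where a joint would pass 70% of its speed; a pose out of reach is approached as far as the arm can. A call with a number of a shift or a turn outside -1 to 1 is refused whole. A call with a gripper value outside its range is refused whole. The fingers move at their own pace and stop on an object; "newtons" is the grip in N (left out, the last holds). Time passes only in rows, so rows that repeat a pose let the fingers close. It gives the time, the measured TCP pose, the force, the opening and the grip force at its end, in the units of the state.
- manip.read_state(): the state, without advancing time (a new reading comes with each control period).
- manip.camera(name): name is "side" or "top"; returns a dict with "frame" (400x640x3 uint8, red, green, blue), "range_z" (400x640 float32, mm along the optical axis (not along the pixel's ray), 0 where there is no reading), "vfov" (degrees; the focal length in pixels is half the picture's height over the tangent of half this angle, whatever the lens; pixels are square), "cx", "cy" (the principal point, pixels), "cam_to_world" (4x4, takes a point from camera to world coordinates). Camera axes: x right, y down, z forward; pixel columns grow to the right and rows downward; lengths in mm; the calibration is good to about 2 mm. A picture is of the moment at which its call begins.
- manip.sign_off(): hands the job in; it is judged then, once.
The state is a dict: "clock": time; "joints": joint angles; "qd": joint speeds; "effort": joint torques, N m; "eef_pos": TCP position; "eef_rot": TCP orientation; "wrist_force": force on the tool from outside, world axes, zero at the start; "moment": the same for the moment, N m; "finger_gap": finger opening in mm; "finger_force": force on a finger pad.
Only numpy, scipy, OpenCV 4.12 (cv2) and the standard library are available. Lean on these libraries where they do the work, as an engineer would, in place of code of your own. Each camera call takes 0.05 s, during which the arm holds its last target. There are 200 camera calls.

## Working session

There is one attempt and no reset: what is moved stays moved. The work goes in short steps, Python scripts to look and compute and a tool call to move; the robot and the scene stay as the last step left them, time stands still between calls to the robot, and variables do not carry over. Pictures are saved under pics/ and viewed, at most 10 in all, crops included, and the job is handed in when it is done.

Besides the shell and the picture viewer there is one more tool, called after "Emit:" as name(argument=value, ...), one argument or row to a line, values as JSON. servo_tool: Moves the arm, as the interface text tells. Its arguments: {"type":"object","properties":{"motion":{"type":"array"},"newtons":{"type":"number"}},"required":["motion"]}

```bash
mkdir -p pics
cat > h.py <<'E'
import numpy as np, cv2
from cell import manip
def cam(n,save=None):
    c=manip.camera(n)
    if save: cv2.imwrite('pics/'+save,c['frame'][:,:,::-1])
    c['f']=200/np.tan(np.radians(c['vfov'])/2); c['T']=np.array(c['cam_to_world']); return c
def ray(c,u,v,z):
    d=c['T'][:3,:3]@np.array([(u-c['cx'])/c['f'],(v-c['cy'])/c['f'],1]); o=c['T'][:3,3]
    return o+d*(z-o[2])/d[2]
def blobs(c,lo,hi,amin=60):
    h=cv2.cvtColor(c['frame'],cv2.COLOR_RGB2HSV); m=cv2.inRange(h,np.array(lo),np.array(hi))
    n,_,s,ce=cv2.connectedComponentsWithStats(m)
    return [(ce[i].round(1),s[i]) for i in range(1,n) if s[i][4]>=amin]
E
python3 - <<'E'
from h import *
for n in('top','side'):
    c=cam(n,n+'0.png'); print(n,c['vfov'],c['cx'],c['cy'],c['T'].round(2).tolist())
    for k,lo,hi in(('blue',(95,120,50),(125,255,255)),('red',(0,150,80),(6,255,255)),('red2',(174,150,80),(180,255,255)),('yel',(22,130,80),(34,255,255))):
        for ce,s in blobs(c,lo,hi): print(k,ce,s,ray(c,*ce,0).round(0),ray(c,*ce,82).round(0))
E
```

```text
top 42.33567938155999 327.2378209446061 203.1496677181829 [[0.02, -1.0, 0.09, 461.8], [-1.0, -0.02, -0.02, 129.34], [0.02, -0.08, -1.0, 1212.21], [0.0, 0.0, 0.0, 1.0]]
blue [315.7 161.8] [304 144  25  35 439] [663. 131.   0.] [650. 131.  82.]
blue [263.4 228.2] [254 219  20  20 304] [504. 250.   0.] [501. 242.  82.]
blue [570.6 258.6] [563 255  17   9  67] [ 446. -475.    0.] [ 447. -434.   82.]
blue [629.  368.8] [624 363  12  12  64] [ 194. -607.    0.] [ 212. -557.   82.]
red [317.5 159.7] [310 154  15  14 101] [668. 127.   0.] [655. 127.  82.]
red [416.5 173.9] [392 169  54  11 229] [ 640. -109.    0.] [628. -93.  82.]
yel [127.2  72.9] [122  66  12  14 109] [867. 585.   0.] [840. 554.  82.]
yel [239.3 193.6] [234 188  12  12  96] [584. 309.   0.] [575. 297.  82.]
yel [373.7 210.3] [361 197  27  27 101] [551.  -8.   0.] [545.   1.  82.]
yel [373.6 210. ] [364 200  20  20 310] [552.  -8.   0.] [546.   2.  82.]
yel [616.4 371.4] [613 361   9  22 115] [ 187. -577.    0.] [ 206. -530.   82.]
side 51.49210627034677 319.767854834088 196.26363312807243 [[0.99, 0.09, -0.06, 627.55], [0.1
[... 507 characters left out ...]
  0.] [ 944. 1135.   82.]
yel [445.6  37.1] [441  31  10  14  96] [ 984. 1153.    0.] [944. 958.  82.]
yel [370.8  57.6] [366  53  10  11  72] [682. 928.   0.] [676. 759.  82.]
yel [402.9  69.6] [398  64  11  12  97] [799. 851.   0.] [779. 691.  82.]
yel [423.7  77.9] [419  73  11  11  96] [869. 800.   0.] [842. 646.  82.]
yel [165.6 157.5] [157 153  17  11 106] [139. 266.   0.] [195. 172.  82.]
yel [392.4 168.8] [386 164  14  11  85] [749. 296.   0.] [735. 199.  82.]
yel [404.1 209. ] [397 202  17  17 180] [774. 150.   0.] [757.  70.  82.]
yel [304.1 252.2] [291 242  25  20 337] [551.  -7.   0.] [560. -70.  82.]
yel [485.9 319.7] [482 313   9  14  95] [ 918. -127.    0.] [ 885. -176.   82.]
```

View pics/top0.png

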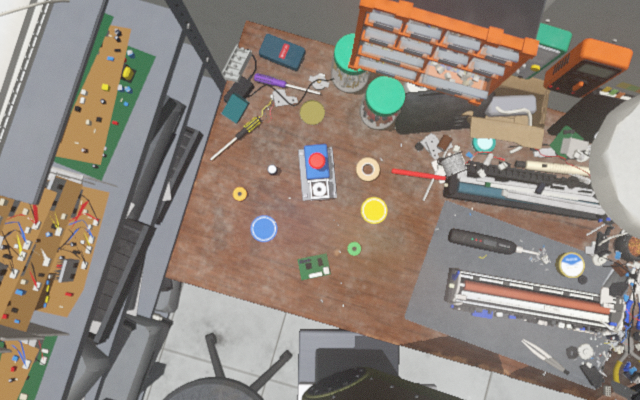

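View pics/side0.png

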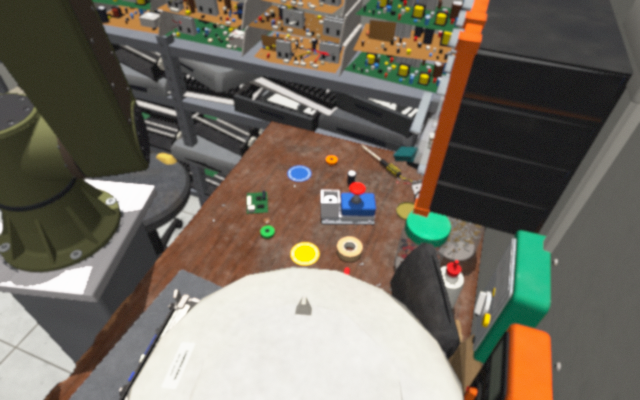

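Top view: feeder with red plunger at (317,160), magazine with white spacer stack at (319,188), blue mark (263,228), yellow mark (374,210), relay board (313,266), tape (367,169), capacitor (272,169). Possible mistakes: green ring (354,248), orange ring (239,194), red marker (415,174) and a red bottle cap in side (453,268), for plunger/spacer; chosen plunger is the red one on the blue housing. Checking in a crop.

Run:
```python
from h import *
c=cam('top'); cr=c['frame'][130:290,220:420,::-1]
cv2.imwrite('pics/crop0.png',cv2.resize(cr,None,fx=4,fy=3.75 if 0 else 3.7,interpolation=cv2.INTER_CUBIC))
for n,u,v,z in(('plunger',317.3,160.3,82),('mag',319,188,52),('blue',263.4,228.2,0),('relay',313,266,10),('cap',272,169.5,32),('orange',239.3,193.6,8)): print(n,ray(c,u,v,z).round(0))
r=c['range_z']; print(r[160,317],r[188,319],r[152,317])
print(manip.read_state())
```

```text
plunger [653. 128.  82.]
mag [595. 122.  52.]
blue [504. 250.   0.]
relay [418. 132.  10.]
cap [638. 231.  32.]
orange [583. 308.   8.]
1144.2397 1181.3649 1191.1338
{'clock': 0.15, 'joints': array([-1.20465287e+00,  3.00322210e-01,  1.52140181e+00, -1.45890517e-05,
        1.32070125e+00, -6.66153779e-02]), 'qd': array([ 0.00058288, -0.00178205, -0.00364659, -0.00030231, -0.00031834,
        0.00051434]), 'effort': array([ 3.99711680e-04, -5.31964087e+01, -3.52819633e+01,  7.08663790e-02,
        2.36177619e-02, -1.09842986e-04]), 'eef_pos': array([ 230.57674405, -499.12907642,  205.0438441 ]), 'eef_rot': array([-3.14076095e+00, -4.13230001e-05,  4.32762432e-01]), 'wrist_force': array([-0.2132874 , -0.29530872,  1.15853662]), 'moment': array([-0.00190712,  0.00929146, -0.02852434]), 'finger_force': 0.0, 'finger_gap': 93.96349706836091}
```

View pics/crop0.png

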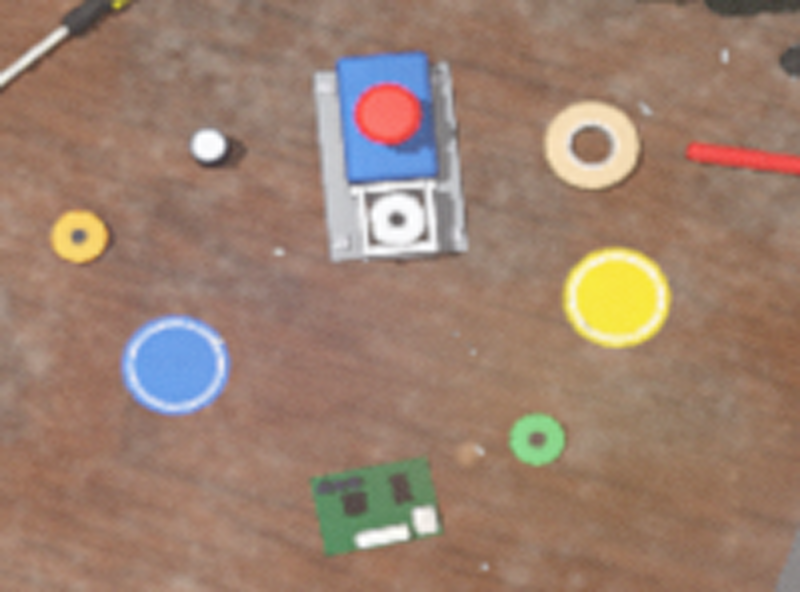

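Crop confirms: red mushroom head on blue housing, magazine with white spacer in front, path to the blue mark clear. The feeder is yawed about 6°, so the exit is about (532,114) and the blue mark is at (504,250). Pushing is roughly +y with yaw about 1.77.

Emit:
servo_tool(
  motion=[
    [[0.422,0.64,0,0,0,0.4265,1],[0.422,0.64,0,0,0,0.4265,1],[0.422,0.64,0,0,0,0.4265,1],[0.422,0.64,0,0,0,0.4265,1],[0.422,0.64,0,0,0,0.4265,1],[0.422,0.64,0,0,0,0.4265,1],[0.422,0.64,0,0,0,0.4265,1],[0.422,0.64,0,0,0,0.4265,1],[0.422,0.64,0,0,0,0.4265,1],[0.422,0.64,0,0,0,0.4265,1]],
  ],
  newtons=20,
)

```text
clock: 1.15
eef_pos: [441.9, -178.5, 205.2]
eef_rot: [-3.141, -0.0, 1.777]
wrist_force: [-0.7, -0.2, -0.7]
finger_gap: 17.7
finger_force: 0.0
```

Emit:
servo_tool(
  motion=[
    [[0.422,0.614,0,0,0,0,1],[0.422,0.614,0,0,0,0,1],[0.422,0.614,0,0,0,0,1],[0.422,0.614,0,0,0,0,1],[0.422,0.614,0,0,0,0,1],[0.422,0.614,0,0,0,0,1],[0.422,0.614,0,0,0,0,1],[0.422,0.614,0,0,0,0,1],[0.422,0.614,-0.1,0,0,0,1],[0.422,0.614,-0.2,0,0,0,1]],
  ],
)

```text
clock: 2.15
eef_pos: [653.3, 127.6, 104.6]
eef_rot: [3.139, 0.0, 1.768]
wrist_force: [1.4, 0.1, -1.5]
finger_gap: 0.3
finger_force: 0.0
```

Run:
```python
from h import *
print(manip.read_state()['eef_pos'])
a=cam('top')['frame'];b=cam('side')['frame']
A=cv2.resize(a[100:280,220:440,::-1],(660,540));cv2.imwrite('pics/p1.png',A)
cv2.imwrite('pics/p1s.png',cv2.resize(b[120:280,240:460,::-1],(770,560)))
```

```text
[653.3156774  127.56184811 104.56111191]
```

View pics/p1s.png

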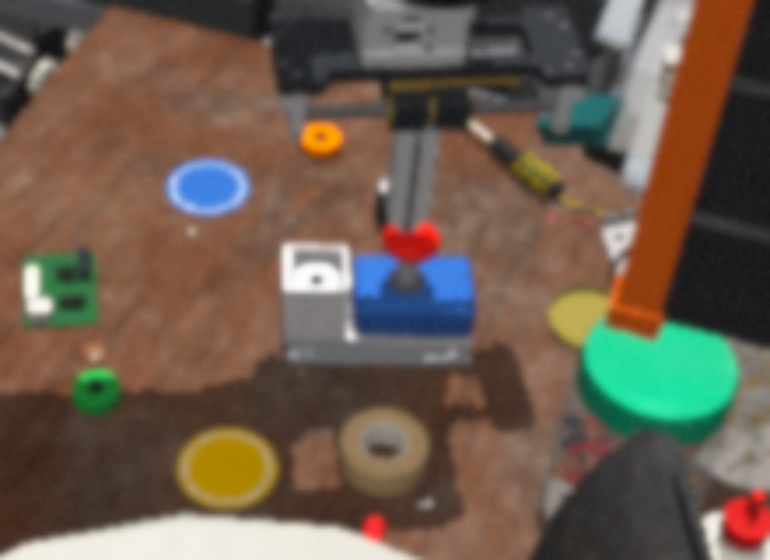

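Side view: fingertips centred over the red head (410,238), nothing near. Pressing down.

Emit:
servo_tool(
  motion=[
    [[0,0,-0.03,0,0,0,1],[0,0,-0.042,0,0,0,1],[0,0,-0.05,0,0,0,1],[0,0,-0.058,0,0,0,1],[0,0,-0.066,0,0,0,1],[0,0,-0.074,0,0,0,1],[0,0,-0.081,0,0,0,1],[0,0,-0.087,0,0,0,1],[0,0,-0.091,0,0,0,1],[0,0,-0.091,0,0,0,1]],
  ],
)

```text
clock: 3.25
eef_pos: [653.5, 127.5, 61.8]
eef_rot: [3.139, 0.001, 1.772]
wrist_force: [-2.0, -2.1, 6.6]
finger_gap: 0.3
finger_force: 3.2
```

Emit:
servo_tool(
  motion=[
    [[0,0,-0.004,0,0,0,1],[0,0,-0.008,0,0,0,1],[0,0,-0.01,0,0,0,1],[0,0,-0.01,0,0,0,1]],
  ],
)

```text
clock: 3.65
eef_pos: [653.5, 127.5, 58.2]
eef_rot: [3.139, 0.001, 1.772]
wrist_force: [-7.6, -3.0, 16.3]
finger_gap: 0.5
finger_force: 8.0
```

Run:
```python
from h import *
s=manip.read_state();print(s['eef_pos'],s['wrist_force'])
for n in('top','side'):
    c=cam(n); print(n,[(ce,s[4],ray(c,*ce,10).round(0)) for ce,s in blobs(c,(0,0,150),(180,60,255),40) if (s[4]<600 and 400<ray(c,*ce,10)[0]<620 and 0<ray(c,*ce,10)[1]<250)])
    u=(230,130) if n=='top' else (260,140)
    cv2.imwrite(f'pics/p2{n}.png',cv2.resize(c['frame'][u[1]:u[1]+150,u[0]:u[0]+200,::-1],(800,600)))
```

```text
[653.54682573 127.5302931   58.16745119] [-7.56213016 -2.95313858 16.28285637]
top [(array([293.6, 179.6]), np.int32(50), array([618., 182.,  10.]))]
side [(array([330., 196.]), np.int32(252), array([593., 163.,  10.])), (array([249.4, 202.7]), np.int32(96), array([404., 116.,  10.])), (array([308.5, 208.5]), np.int32(245), array([546., 114.,  10.]))]
```

View pics/p2side.png

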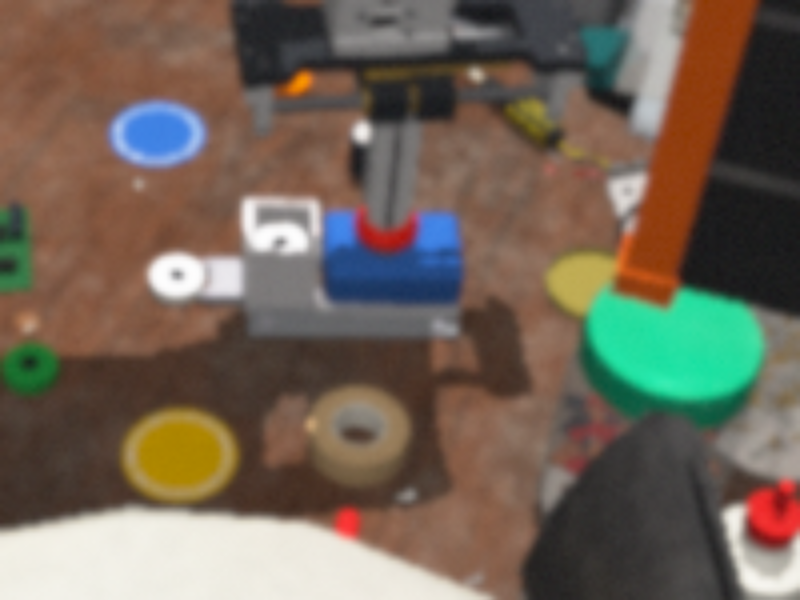

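Pressed to the stop (58 mm); the side view shows the spacer out at full-picture (304,209), with the shuttle behind it. Releasing slowly.

Emit:
servo_tool(
  motion=[
    [[0,0,0.02,0,0,0,1],[0,0,0.04,0,0,0,1],[0,0,0.06,0,0,0,1],[0,0,0.1,0,0,0,1],[0,0,0.18,0,0,0,0.79],[0,0,0.18,0,0,0,0.79],[-0.24,-0.1,0.18,0,0,0,0.79],[-0.24,-0.1,0.18,0,0,0,0.79],[-0.24,-0.1,0.18,0,0,0,0.79],[-0.24,-0.1,0.18,0,0,0,0.79]],
  ],
)

```text
clock: 4.75
eef_pos: [530.4, 76.8, 145.6]
eef_rot: [-3.142, 0.0, 1.772]
wrist_force: [-0.6, 0.4, -0.1]
finger_gap: 19.7
finger_force: 0.0
```

```bash
cat > m.py <<'E'
from h import *
s=manip.read_state();print(s['clock'],s['eef_pos'],s['eef_rot'],s['wrist_force'],s['finger_gap'])
c=cam('side')
print([(ce,s[:4].tolist(),s[4],ray(c,*ce,9).round(1)) for ce,s in blobs(c,(0,0,165),(180,45,255),40) if s[4]<600 and 450<ray(c,*ce,10)[0]<620 and 0<ray(c,*ce,10)[1]<330])
print('dark/blue',[(ce,ray(c,*ce,0).round(1)) for ce,s in blobs(c,(95,120,50),(125,255,255))],'red',[(ce,ray(c,*ce,82).round(1)) for ce,s in blobs(c,(0,150,80),(6,255,255))])
import sys
cv2.imwrite('pics/'+sys.argv[1],cv2.resize(c['frame'][140:290,260:460,::-1],(800,600)))
E
python3 m.py p3.png
```

```text
4.75 [530.40329056  76.81251498 145.62447508] [-3.14153539e+00  4.43227749e-05  1.77181647e+00] [-0.61448958  0.36946783 -0.06334288] 19.66971942150359
[(array([329.4, 196.8]), [320, 189, 21, 15], np.int32(213), array([591.8, 160.7,   9. ])), (array([303.8, 208.4]), [297, 203, 15, 12], np.int32(134), array([534.9, 114.4,   9. ]))]
dark/blue [(array([298.7, 172.8]), array([503.9, 248.8,   0. ])), (array([357.8, 204.5]), array([662.2, 151.8,   0. ]))] red [(array([356.7, 187.2]), array([653.7, 125.1,  82. ])), (array([453.5, 267.9]), array([843.5, -73.4,  82. ]))]
```

View pics/p3.png

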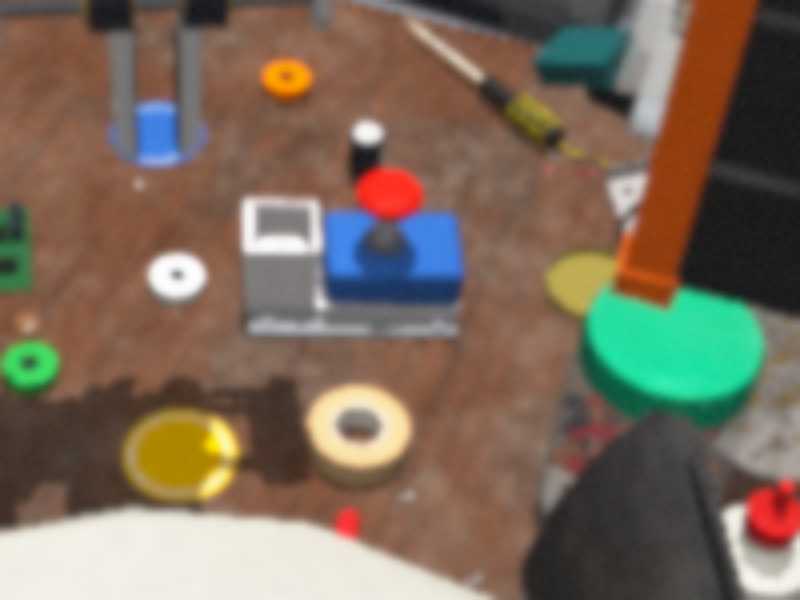

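Plunger is back up, spacer lies free at (535,114) (crop pixel 177,276), blue mark (504,249). Going down behind it.

Emit:
servo_tool(
  motion=[
    [[0.02,0.007,-0.08,0,0,0.008,0.79],[0.02,0.007,-0.16,0,0,0.008,0.79],[0.02,0.007,-0.22,0,0,0.008,0.79],[0.02,0.007,-0.25,0,0,0.008,0.79],[0.02,0.007,-0.27,0,0,0.008,0.79],[0.02,0.007,-0.28,0,0,0.008,0.79],[0.02,0.007,-0.28,0,0,0.008,0.79],[0.02,0.007,-0.28,0,0,0.008,0.79]],
  ],
)

```text
clock: 5.6
eef_pos: [543.4, 81.3, 6.0]
eef_rot: [3.14, 0.0, 1.798]
wrist_force: [0.2, -1.0, -0.7]
finger_gap: 19.4
finger_force: 0.0
```

Emit:
servo_tool(
  motion=[
    [[-0.0024,0.01,-0.002,0,0,0,0.79],[-0.005,0.021,-0.002,0,0,0,0.79],[-0.008,0.034,-0.002,0,0,0,0.79],[-0.0115,0.049,-0.002,0,0,0,0.79],[-0.0155,0.066,-0.002,0,0,0,0.79],[-0.0195,0.083,-0.002,0,0,0,0.79],[-0.0235,0.1,-0.002,0,0,0,0.79],[-0.0275,0.117,-0.002,0,0,0,0.79],[-0.031,0.132,-0.002,0,0,0,0.79],[-0.034,0.145,-0.002,0,0,0,0.79]],
  ],
)

```text
clock: 6.6
eef_pos: [525.5, 154.4, 3.9]
eef_rot: [-3.142, 0.0, 1.798]
wrist_force: [0.2, -0.3, 0.9]
finger_gap: 19.8
finger_force: 0.2
```

```bash
python3 m.py p4.png
```

```text
6.6 [525.49432744 154.40595179   3.93565097] [-3.14156864e+00  2.19484971e-06  1.79799792e+00] [ 0.22758844 -0.31492224  0.92200839] 19.780550041074598
[(array([301.9, 190.8]), [298, 186, 9, 11], np.int32(87), array([522.5, 173.4,   9. ])), (array([327.7, 198.5]), [320, 189, 21, 15], np.int32(140), array([588.2, 154.4,   9. ])), (array([331.6, 221.4]), [323, 220, 20, 3], np.int32(40), array([603.7,  81.2,   9. ]))]
dark/blue [(array([301.5, 174.9]), array([512.2, 241.6,   0. ])), (array([357.7, 204.5]), array([661.9, 151.7,   0. ]))] red [(array([356.7, 187.3]), array([653.8, 124.8,  82. ])), (array([453.6, 268. ]), array([843.7, -73.6,  82. ]))]
```

View pics/p4.png

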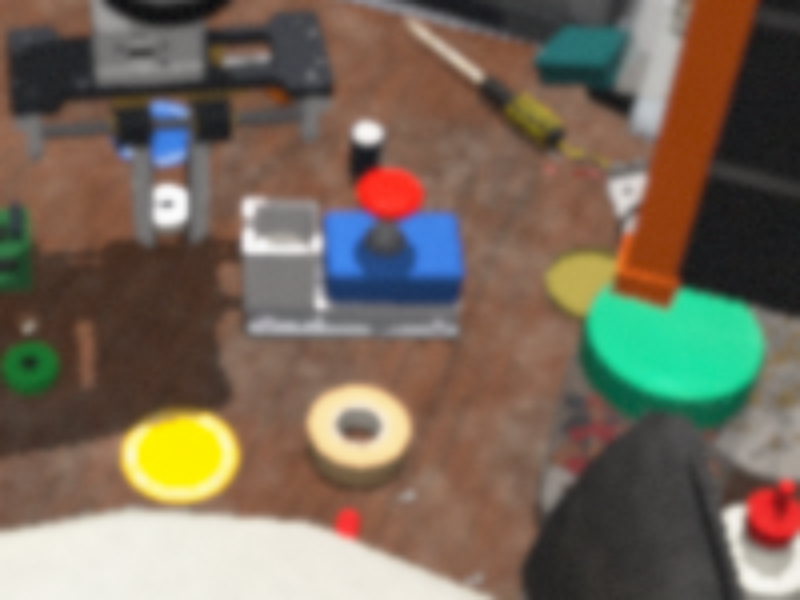

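Spacer sits centred between the fingertips (crop 169,205), flat. Pushing the rest, decelerating.

Emit:
servo_tool(
  motion=[
    [[-0.0025,0.011,0,0,0,0,0.79],[-0.006,0.027,0,0,0,0,0.79],[-0.01,0.044,0,0,0,0,0.79],[-0.014,0.062,0,0,0,0,0.79],[-0.018,0.08,0,0,0,0,0.79],[-0.022,0.098,0,0,0,0,0.79],[-0.026,0.115,0,0,0,0,0.79],[-0.03,0.131,0,0,0,0,0.79],[-0.0325,0.143,0,0,0,0,0.79],[-0.034,0.15,0,0,0,0,0.79]],
  ],
)

```text
clock: 7.65
eef_pos: [508.5, 229.3, 4.0]
eef_rot: [3.142, 0.0, 1.798]
wrist_force: [-0.4, 0.3, 0.1]
finger_gap: 19.7
finger_force: 0.1
```

Emit:
servo_tool(
  motion=[
    [[0,0,0,0,0,0,0.79],[0.004,-0.017,0,0,0,0,0.79],[0.013,-0.057,0,0,0,0,0.79],[0.022,-0.097,0,0,0,0,0.79],[0.022,-0.1,0.06,0,0,0,0.79],[0.022,-0.1,0.16,0,0,0,0.79],[0.022,-0.1,0.26,0,0,0,0.79],[-0.05,-0.3,0.3,0,0,0,0.79],[-0.1,-0.4,0.3,0,0,0,0.79],[-0.1,-0.4,0.3,0,0,0,0.79]],
  ],
)

```text
clock: 8.65
eef_pos: [462.9, 38.9, 153.1]
eef_rot: [3.141, 0.0, 1.798]
wrist_force: [0.6, -0.9, -0.2]
finger_gap: 19.9
finger_force: 0.0
```

```bash
python3 m.py p5.png
python3 - <<'E'
from h import *
c=cam('top');print([(ce,s[4],ray(c,*ce,9).round(1)) for ce,s in blobs(c,(0,0,165),(180,45,255),20) if 230<ce[0]<300 and 200<ce[1]<260])
print([(ce,s,ray(c,*(s[:2]+s[2:4]/2-.5),0).round(1)) for ce,s in blobs(c,(95,120,50),(125,255,255))][:4])
E
```

```text
8.65 [462.90200174  38.90397972 153.11530243] [3.14081076e+00 3.46993872e-04 1.79804184e+00] [ 0.60500204 -0.8654971  -0.24069641] 19.861218084262603
[(array([298.7, 170.1]), [293, 165, 13, 11], np.int32(108), array([503.9, 249.2,   9. ])), (array([329.5, 196.9]), [320, 189, 21, 15], np.int32(214), array([592.1, 160.4,   9. ]))]
dark/blue [(array([357.8, 204.5]), array([662.2, 151.8,   0. ]))] red [(array([356.6, 187.2]), array([653.5, 125.1,  82. ])), (array([453.5, 267.7]), array([843.6, -73. ,  82. ]))]
[(array([263.2, 228.2]), np.int32(145), array([503.3, 249.8,   9. ]))]
[(array([315.8, 161.9]), array([304, 145,  25,  34, 450], dtype=int32), array([664.1, 130.5,   0. ])), (array([264.2, 228.3]), array([254, 219,  20,  20, 113], dtype=int32), array([502.9, 250. ,   0. ])), (array([570.6, 258.7]), array([563, 255,  17,   9,  68], dtype=int32), array([ 445.3, -476.2,    0. ]))]
```

View pics/p5.png

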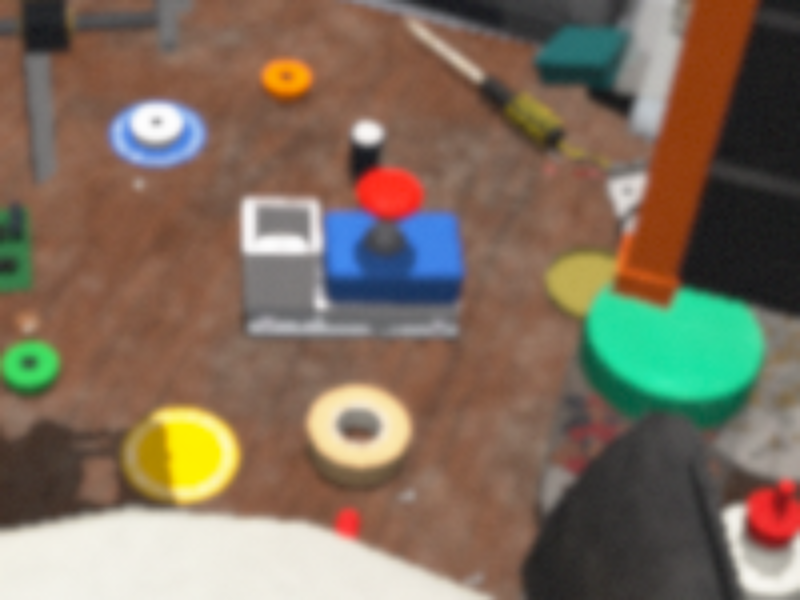

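The spacer lies centred in the blue mark (crop 157,124), within about 1 mm by both cameras. The plunger is up and the arm is clear.

```bash
python3 -c "from cell import manip; print(manip.sign_off())"
```

```text
the job is handed in; nothing more can be done
None
```

I handed in the job: one spacer was ejected and pushed to within about 1 mm of the blue mark's centre, the plunger is back up, and no other object was touched; the sign-off gave no verdict.

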